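Set the spray turbine's air dial to the taped mark and switch it on

ROBOT

A 6-joint arm with a two-finger parallel gripper is mounted at the origin on the work surface. World frame = base frame: x ahead of the robot, y to its left, z up, the work surface at z = 0. Lengths are in m, angles in rad, forces in N, time in s.
With the tool pointing down it reaches from about 0.3 to 0.875 m from the base axis. Payload 6.4 kg.
Tool frame: the origin (TCP) lies midway between the tips of the shut fingers; the grasp point (between the pads) lies 19 mm behind it; z points along the fingers, y is the line along which they close (so a half turn about z gives the same grasp; the last joint's range is limited). The gripper opens to 85 mm and grips with 20 to 120 N. Pads are 22 mm wide; open, the fingers measure 114 mm over their backs; the gripper's body (76 mm by 85 mm) begins 54 mm behind the grasp point. The pads swing forward as they close: fully open they stand 13 mm farther back than shut.
Start: joints at [-1.413, 0.181, 1.607, -0, 1.354, -0.206], TCP at [0.205, -0.537, 0.201] pointing down, gripper open.
Joint ranges: [-2.99, 2.99], [-0.89, 2.07], [0.3, 2.58], [-1.14, 4.28], [0, 2.63], [-3.12, 3.12]. Speed limits (rad/s): [2.57, 2.57, 3.01, 3.14, 3.14, 3.14].

INTERFACE

Orientations are given as a unit quaternion [x, y, z, w].
In Python, from plant import env gives the robot as it stands.
- The arm moves only by the tool play_rows, never from a script. Its argument "targets" is a list of rows, each an object of numbers: "rx", "ry", "rz": the turn, a rotation vector about the tool's x, y, z in rad; "x", "y", "z": the shift along the tool's x, y, z in mm; "fingers": the closure in counts, from 0 (fully open) to 255 (shut). In form: [{"rx": .., "ry": .., "rz": .., "x": .., "y": .., "z": .., "fingers": ..}, ...]. A call has 1 to 20 rows; each row shifts and turns the commanded pose from where the row before left it, along the tool's axes as they then stand; what a row does not reach is not made up. A row lasts 1/12 s, in which the tool goes at most 41.7 mm and 7.16 degrees, less where a joint would pass 70% of its speed; a pose out of reach is approached as far as the arm can. A call is refused whole if a number of a shift passes 41.7 or a number of a turn 0.125, either way. A call with a gripper value outside its range is refused whole. The fingers move at their own pace and stop on an object; "grip_force" is the grip in N (left out, the last holds). Time passes only in rows, so rows that do not move let the fingers close. It gives the time, the measured TCP pose, the force, the opening and the grip force at its end, in the units of the state.
- env.get_obs(): the state, without advancing time (a new reading comes with each control period).
- env.snapshot(name): name is "side" or "top"; returns (picture, depth): 420x560x3 uint8, blue, green, red; 420x560 float32, m along the optical axis (not along the pixel's ray), 0 where there is no reading.
- env.camera_model(name): a dict with "vertical_fov" (degrees; the focal length in pixels is half the picture's height over the tangent of half this angle, whatever the lens; pixels are square), "cx", "cy" (the principal point, pixels), "rvec" (rotation vector, rad) and "tvec" (3), from world to camera coordinates, as OpenCV has them. Camera axes: x right, y down, z forward; pixel columns grow to the right and rows downward; lengths in m; the calibration is good to about 2 mm. A picture is of the moment at which its call begins. camera_model takes no time and is no camera call.
- env.finish_job(): hands the job in; it is judged then, once.
The state is a dict: "clock": time; "joints": joint angles; "dq": joint speeds; "effort": joint torques, N m; "tool_pos": TCP position; "eef_rot": TCP orientation; "ft_force": force on the tool from outside, world axes, zero at the start; "ft_torque": the same for the moment, N m; "finger_gap": finger opening in m; "gripper_force": force on a finger pad.
Only numpy, scipy, OpenCV 4.12 (cv2) and the standard library are available. Lean on these libraries where they do the work, as an engineer would, in place of code of your own. Each camera call takes 0.05 s, during which the arm holds its last target. There are 200 camera calls.

TASK

Get the spray turbine on the bench ready for the next coat: turn its air dial until the pointer points straight at the strip of masking tape stuck beside the scale, and switch the machine on by pushing down the raised far half of its big rocker switch. Leave the spray gun, the paint kettle, the tape roll and the brush where they are.

Things in the scene. Friction and masses are not known exactly. Their poses are not given: they have to be found in the camera images.
- turbine: Spray turbine, fixed: blue steel box 240 (x) x 300 (y) mm, level grey top panel 185 mm above its origin (centre of its underside). Its front (-x: louvres, 36 mm outlet tube) faces the robot at yaw 0, z up. On the panel: air dial, axis at x -20, y +65 mm; rocker switch, centre x -30, y -90 mm; nothing else stands on it (the carrying handle hangs at the rear, to x +161 mm).
- flow_dial (a joint): Air dial angle, rad, growing clockwise seen from above; hard stops at 0 and 5.0. In the turbine's frame the pointer points to yaw = 2.5 - angle (counter-clockwise from the turbine's +x). It starts at 0.1 to 1.4; the tape is at 2.2 to 4.6. Steady friction of about 0.1 N m, stays where left, no detents or spring.
- dial_axis (a point): On the dial's axis at its top, 42 mm above the panel; z up, +x along the pointer. Black dial: round skirt 74 mm across, top 12 mm above the panel; across it a bar grip 16 mm wide, 12 to 42 mm above the panel, from a round tail 37 mm behind the axis to a pointed nose 39 mm ahead; white line from axis to nose (the pointer). Ticked aluminium scale plate below, 100 mm across.
- dial_pointer (a point): Tip of the dial's pointed nose, 39 mm from the axis, 27 mm above the panel; turns with the dial.
- tape_mark: Strip of tan masking tape stuck flat on the grey panel just outside the scale plate: 14 mm wide, 42 mm long, laid radially, from 52 to 94 mm from the dial's axis. Origin: on the dial's axis at panel height; its +x axis points from the dial's axis along the middle of the strip, z up. The pointer is right when it points along this +x axis.
- power_rocker (a joint): Angle of the rocker switch, rad: 0 = off (near half down, far half raised), 0.28 = on (far half fully down). Friction of about 0.08 N m (about 4 N at the far pad) holds it where it is left.
- rocker_far_pad (a point): Middle of the top face of the rocker's far half (away from the turbine's front, ribbed), 20 mm from the pivot; about 17 mm above the panel when off, 12 mm when on. Black paddle rocker 62 mm long (turbine's x), 34 mm wide, in a black frame 76 x 46 mm, 6 mm high.
- spray_gun: Bystander: aluminium spray gun standing on its cup (cup 90 mm across, 106 mm high), 185 mm high, about 180 mm long. Origin: centre of the cup's underside, z up.
- paint_kettle: Bystander: white lidded plastic paint kettle, 166 mm across, 147 mm high. Origin: centre of its underside.
- tape_roll: Bystander: roll of tan masking tape lying flat, 112 mm across, 38 mm high. Origin: centre of its underside.
- flat_brush: Bystander: paint brush 210 mm long lying flat. Origin: centre of its underside.

How it is judged:
At the end, for the whole second after the job is handed in: The dial's pointer points at the tape strip: its tip lies within 4.6 mm (7 degrees) of the strip's middle line, on the strip's side; the rocker is on (far half down, at least 0.22 of 0.28 rad); gun, kettle, tape roll and brush are each within 30 mm of where they stood (y of dial_pointer in the frame of tape_mark between -0.0046 and 0.0046 m and x of dial_pointer in the frame of tape_mark above 0.03 m and value of joint power_rocker above 0.22 rad and distance of each of spray_gun, paint_kettle, tape_roll, flat_brush from where it was at the start of the episode below 0.03 m); the robot touches nothing.
It fails at once if the spray gun, paint kettle, tape roll or brush is moved more than 30 mm (distance of any of spray_gun, paint_kettle, tape_roll, flat_brush from where it was at the start of the episode above 0.03 m).
It also fails if it takes over 48 s, if anything falls off the work surface, if the arm or the gripper's body presses on something with over 40 N, if the wrist force passes 120 N, or if a joint passes its speed limit or range.

## Working session

There is one attempt and no reset: what is moved stays moved. The work goes in short steps, Python scripts to look and compute and a tool call to move; the robot and the scene stay as the last step left them, time stands still between calls to the robot, and variables do not carry over. Pictures are saved under pics/ and viewed, at most 10 in all, crops included, and the job is handed in when it is done.

Besides the shell and the picture viewer there is one more tool, called after "Call:" as name(argument=value, ...) on one line, values as JSON. play_rows: Moves the arm, as the interface text tells. Its arguments: {"type":"object","properties":{"targets":{"type":"array"},"grip_force":{"type":"number"}},"required":["targets"]}

```bash
mkdir -p pics; cat > h.py <<'E'
import numpy as np, cv2
from plant import env
def cam(n):
    c=env.camera_model(n); R=cv2.Rodrigues(np.array(c["rvec"],float))[0]; t=np.array(c["tvec"],float)
    f=210/np.tan(np.radians(c["vertical_fov"])/2); return R,t,f,c["cx"],c["cy"],c
def plane(n,px,z):
    R,t,f,cx,cy,_=cam(n); px=np.atleast_2d(np.array(px,float))
    d=np.c_[(px[:,0]-cx)/f,(px[:,1]-cy)/f,np.ones(len(px))]@R; o=-R.T@t
    return o+d*((z-o[2])/d[:,2])[:,None]
def cloud(n,dep):
    R,t,f,cx,cy,_=cam(n); v,u=np.mgrid[:420,:560]
    p=np.dstack([(u-cx)/f*dep,(v-cy)/f*dep,dep]); return (p-t)@R
def proj(n,P):
    R,t,f,cx,cy,_=cam(n); q=np.atleast_2d(P)@R.T+t; return np.c_[q[:,0]/q[:,2]*f+cx,q[:,1]/q[:,2]*f+cy]
E
python3 - <<'E'
from h import *
for n in("top","side"):
    b,d=env.snapshot(n); cv2.imwrite(f"pics/{n}0.png",b); np.save(f"{n}0.npy",d); R,t,f,cx,cy,c=cam(n); print(c,-R.T@t,f,d.min(),d.max())
o=env.get_obs();print(o)
E
```

```text
{'vertical_fov': 52.73345434826113, 'cx': 281.41134287084765, 'cy': 211.99127175516915, 'rvec': array([ 2.13936024, -2.13216326,  0.21057777]), 'tvec': array([-0.00674248,  0.48835492,  1.35534742])} [0.23937991 0.01921775 1.42050362] 423.659828103624 0.0 2.4769282
{'vertical_fov': 45.057695609290164, 'cx': 284.63458176792136, 'cy': 201.88379414845227, 'rvec': array([ 2.08235388, -0.39103688,  0.21370683]), 'tvec': array([-0.43977413,  0.23651552,  1.45703521])} [ 0.00951588 -1.21212172  0.95024358] 506.263736354169 0.0 3.7477906
{'clock': 0.1, 'joints': array([-1.41327050e+00,  1.81477438e-01,  1.60789403e+00, -1.31040347e-05,
        1.35380773e+00, -2.06285493e-01]), 'dq': array([ 0.00103428, -0.00110138, -0.00231607, -0.00090073,  0.00136612,
       -0.00080116]), 'effort': array([ 6.33067139e-04, -4.45875478e+01, -3.52238166e+01, -2.87628936e-04,
        4.14581504e-03,  3.15734792e-05]), 'tool_pos': array([ 0.20454055, -0.53681215,  0.20037503]), 'eef_rot': array([ 9.83500172e-01,  1.80905452e-01,  1.29426112e-05, -7.93193757e-04]), 'ft_force': array([-0.10212587,  0.07932305,  0.29404516]), 'ft_torque': array([-0.03141692,  0.00452655, -0.01820227]), 'gripper_force': 0.0, 'finger_gap': 0.0854491185132805}
```

View pics/top0.png

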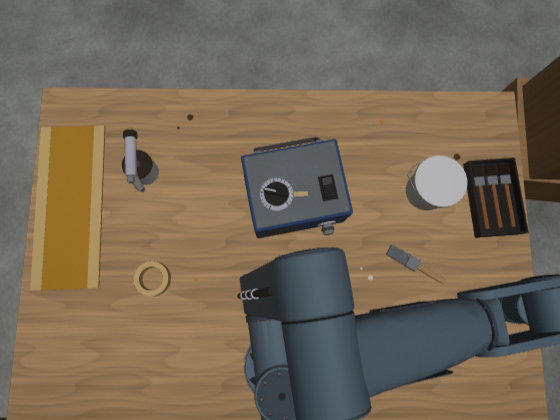

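View pics/side0.png

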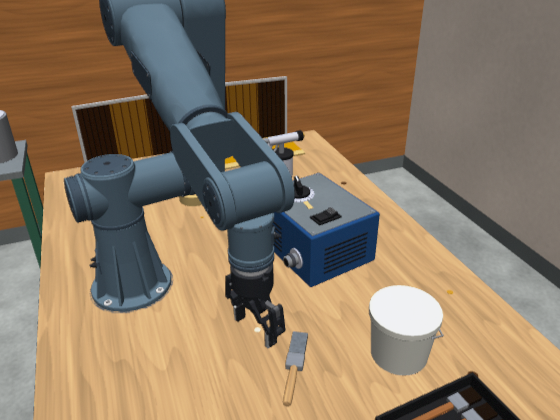

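The top view shows the turbine at about (297,187), with the dial at (277,194), its pointer towards the left, the tape at (301,194) and the rocker at (328,187). The kettle is at (440,182), the brush at (415,262), the gun at (135,160) and the tape roll at (152,279).

```bash
python3 - <<'E'
from h import *
b=cv2.imread("pics/top0.png"); d=np.load("top0.npy"); P=cloud("top",d)
m=(P[...,2]>.175)&(P[...,2]<.195)&(d>0); m[:, :235]=0; m[:,360:]=0; m[:125]=0; m[250:]=0
n,l,s,_=cv2.connectedComponentsWithStats(m.astype(np.uint8)); k=1+s[1:,4].argmax(); 
print(s[k], np.median(P[l==k],0))
c=max(cv2.findContours((l==k).astype(np.uint8),0,2)[0],key=cv2.contourArea)
W=plane("top",c[:,0],.185)[:,:2].astype(np.float32)
r=cv2.minAreaRect(W); print("rect",r)
box=np.array(cv2.boxPoints(r)); 
# yaw: edge direction closest to +x
e=[box[1]-box[0],box[2]-box[1]]
for v in e: print(np.degrees(np.arctan2(v[1],v[0])),np.linalg.norm(v))
hsv=cv2.cvtColor(b,cv2.COLOR_BGR2HSV)
x0,x1,y0,y1=250,345,145,230
mt=np.zeros((420,560),np.uint8); mt[y0:y1,x0:x1]=((hsv[y0:y1,x0:x1,1]>70)&(hsv[y0:y1,x0:x1,0]<35)&(hsv[y0:y1,x0:x1,2]>110))
n,l2,s2,_=cv2.connectedComponentsWithStats(mt); k2=1+s2[1:,4].argmax(); v,u=np.where(l2==k2)
T=plane("top",np.c_[u,v],.185); print("tape",s2[k2],T.mean(0))
ct=max(cv2.findContours((l2==k2).astype(np.uint8),0,2)[0],key=cv2.contourArea);print(cv2.minAreaRect(plane("top",ct[:,0],.185)[:,:2].astype(np.float32)))
cv2.imwrite("pics/topc.png",cv2.resize(b[135:245,235:360],None,fx=6,fy=5.4 and 6,interpolation=cv2.INTER_CUBIC)[:600])
cr=cv2.resize(b[150:240,240:345],None,fx=6,fy=6,interpolation=cv2.INTER_CUBIC);cv2.imwrite("pics/topc.png",cr)
E
```

```text
[ 241  138  112   94 6966] [ 0.55450653 -0.04945308  0.1849932 ]
rect ((0.5494340062141418, -0.046329155564308167), (0.23874935507774353, 0.29811960458755493), 11.196344375610352)
-78.803665 0.2981196
11.196342 0.23874936
tape [338 145   7  28 105] [ 0.64173809 -0.18740413  0.185     ]
((0.6296188235282898, -0.18352694809436798), (0.01839839294552803, 0.08545199036598206), 88.59081268310547)
```

View pics/topc.png

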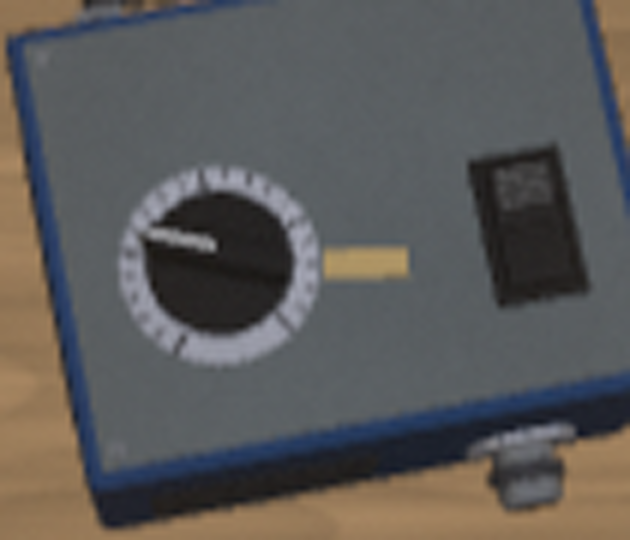

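The crop shows the dial centre at about (277,194), the white pointer from (276,190) to (264,189), the tape from (294,194) to (308,193.5) and the rocker's raised ribbed half at (327,181).

```bash
cat > m.py <<'E'
from h import *
Y=np.radians(11.2); C=np.array([.5494,-.0463]); RY=np.array([[np.cos(Y),-np.sin(Y)],[np.sin(Y),np.cos(Y)]])
tw=lambda p: C+RY@np.array(p)
AX=tw([-.02,.065])
def tape(b,d=None):
    hsv=cv2.cvtColor(b,cv2.COLOR_BGR2HSV); m=np.zeros((420,560),np.uint8); s=np.s_[180:208,290:314]
    m[s]=cv2.inRange(hsv[s],(8,60,110),(35,255,255)); v,u=np.where(m>0); return plane("top",np.c_[u,v],.185)[:,:2]
def white(b,n="top",z=.227):
    g=b.min(2); P=plane(n,np.argwhere(g>-1)[:,::-1],z)[:,:2]; r=np.linalg.norm(P-AX,axis=1).reshape(420,560)
    v,u=np.where((g>110)&(r<.036)); return plane(n,np.c_[u,v],z)[:,:2]
E
python3 - <<'E'
from m import *
b=cv2.imread("pics/top0.png")
print("ax",AX,"rocker",tw([-.03,-.09]),"far",tw([-.01,-.09]))
T=tape(b); q=T-AX; print("tape",len(T),T.mean(0),np.linalg.norm(q,axis=1)[[q[:,1].argmin(),q[:,1].argmax()]],np.degrees(np.arctan2(*q.mean(0)[::-1])), cv2.fitLine(T.astype(np.float32),2,0,.01,.01).ravel())
w=white(b);print("white",len(w),w.mean(0),np.degrees(np.arctan2(*(w.mean(0)-AX)[::-1])),cv2.fitLine(w.astype(np.float32),2,0,.01,.01).ravel())
# scale plate centre from depth-free: bright ring pixels on z=.186
g=b.min(2); s=np.zeros_like(g); s[170:215,255:298]=1; v,u=np.where((g>130)&(s>0)); P=plane("top",np.c_[u,v],.187)[:,:2]; print("ring",cv2.minEnclosingCircle(P.astype(np.float32)))
d=np.load("top0.npy");P=cloud("top",d);k=(P[...,2]>.22)&(P[...,2]<.235);k[:, :250]=0;k[:170]=0;k[220:]=0;k[:,300:]=0;G=P[k];print("grip",len(G),G.mean(0),cv2.minAreaRect(G[:,:2].astype(np.float32)))
k=(P[...,2]>.193)&(P[...,2]<.21);k[:, :310]=0;k[:170]=0;k[205:]=0;k[:,345:]=0;G=P[k];print("rock",len(G),G.mean(0),G[:,2].max(),cv2.minAreaRect(G[:,:2].astype(np.float32)))
E
```

```text
ax [0.51715566 0.0135774 ] rocker [ 0.53745244 -0.14041299] far [ 0.55707154 -0.13652831]
tape 66 [ 0.52048648 -0.06050793] [0.09322906 0.05376271] -87.42575830212155 [ 0.05576287 -0.998444    0.5204865  -0.06050793]
white 72 [0.53778389 0.01773198] 11.387194156771361 [ 0.21301082 -0.9770498   0.53778386  0.01773198]
ring ((0.5178667902946472, 0.013279024511575699), 0.04912249371409416)
grip 142 [0.51846433 0.01358601 0.2266249 ] ((0.5196996927261353, 0.015021193772554398), (0.07473837584257126, 0.01668296381831169), 78.61711883544922)
rock 251 [ 0.53894036 -0.13940085  0.19857386] 0.20866674000191876 ((0.5418113470077515, -0.13957658410072327), (0.07938411086797714, 0.045309051871299744), 10.248587608337402)
```

Call:
play_rows(targets=[{"z": -35}, {"z": -35}, {"z": -35}, {"z": -35}, {"x": 36.5, "y": -19}, {"x": 36.5, "y": -19}, {"x": 36.5, "y": -19}, {"x": 36.5, "y": -19}, {"x": 36.5, "y": -19}, {"x": 36.5, "y": -19}, {"x": 36.5, "y": -19}, {"x": 36.5, "y": -19}, {"x": 36.5, "y": -19}, {"x": 36.5, "y": -19}, {"x": 36.5, "y": -19}, {"x": 36.5, "y": -19}, {"x": 36.5, "y": -19}])

```text
validation failed for argument at $.ta...
```

Call:
play_rows(targets=[{"rz": -0.124, "fingers": 255}, {"rz": -0.124, "fingers": 255}, {"rz": -0.124, "fingers": 255}, {"rz": -0.124, "fingers": 255}, {"rz": -0.124, "fingers": 255}, {"rz": -0.124, "fingers": 255}, {"rz": -0.124, "fingers": 255}, {"rz": -0.124, "fingers": 255}, {"rz": -0.124, "fingers": 255}, {"rz": -0.124, "fingers": 255}, {"rz": -0.124, "fingers": 255}, {"rz": -0.124, "fingers": 255}])

```text
validation failed for argument at $.ta...
```

Call:
play_rows(targets=[{"rz": -0.124, "fingers": 255}, {"rz": -0.124, "fingers": 255}, {"rz": -0.124, "fingers": 255}, {"rz": -0.124, "fingers": 255}, {"rz": -0.124, "fingers": 255}, {"rz": -0.124, "fingers": 255}, {"rz": -0.124, "fingers": 255}, {"rz": -0.124, "fingers": 255}, {"rz": -0.124, "fingers": 255}, {"rz": -0.124, "fingers": 255}, {"rz": -0.124, "fingers": 255}, {"rz": -0.124, "fingers": 255}, {"fingers": 255}, {"fingers": 255}])

```text
validation failed for argument at $.ta...
```

```bash
cat >> m.py <<'E'
from scipy.spatial.transform import Rotation as Ro
def delta(t,yaw):
    o=env.get_obs(); R=Ro.from_quat(o["eef_rot"]); M=R.as_matrix()
    print("t",o["clock"],"pos",o["tool_pos"].round(4),"yawx",np.degrees(np.arctan2(M[1,0],M[0,0])).round(2),"tilt",M[:2,2].round(4),"F",o["ft_force"].round(1),"gap",o["finger_gap"].round(4),"j6",o["joints"][5].round(3))
    print("shift mm",(1000*M.T@(np.array(t)-o["tool_pos"])).round(1),"rz",round(-(np.radians(yaw)-np.arctan2(M[1,0],M[0,0])+np.pi)%(2*np.pi)-np.pi,3) if 0 else (-((np.radians(yaw)-np.arctan2(M[1,0],M[0,0])+np.pi)%(2*np.pi)-np.pi)).round(3))
E
python3 -c "
from m import *
p=tw([-.007,-.09]);print(p);delta([*p,.206],191.2)"
```

```text
[ 0.56001441 -0.1359456 ]Traceback (most recent call last):
  File "<string>", line 3, in <module>
    p=tw([-.007,-.09]);print(p);delta([*p,.206],191.2)
                                ~~~~~^^^^^^^^^^^^^^^^^
  File "m.py", line 14, in delta
    print("t",o["clock"],"pos",o["tool_pos"].round(4),"yawx",np.degrees(np.arctan2(M[1,0],M[0,0])).round(2),"tilt",M[:2,2].round(4),"F",o["ft_force"].round(1),"gap",o["finger_gap"].round(4),"j6",o["joints"][5].round(3))
                                                                                                                                                                     ^^^^^^^^^^^^^^^^^^^^^
AttributeError: 'float' object has no attribute 'round'
```

Call:
play_rows(targets=[{"rx": 0, "ry": 0, "rz": 0, "x": 0, "y": 0, "z": -35, "fingers": 0}, {"rx": 0, "ry": 0, "rz": 0, "x": 0, "y": 0, "z": -35, "fingers": 0}, {"rx": 0, "ry": 0, "rz": 0, "x": 0, "y": 0, "z": -35, "fingers": 0}, {"rx": 0, "ry": 0, "rz": 0, "x": 0, "y": 0, "z": -35, "fingers": 0}, {"rx": 0, "ry": 0, "rz": 0, "x": 36.5, "y": -19, "z": 0, "fingers": 255}, {"rx": 0, "ry": 0, "rz": 0, "x": 36.5, "y": -19, "z": 0, "fingers": 255}, {"rx": 0, "ry": 0, "rz": 0, "x": 36.5, "y": -19, "z": 0, "fingers": 255}, {"rx": 0, "ry": 0, "rz": 0, "x": 36.5, "y": -19, "z": 0, "fingers": 255}, {"rx": 0, "ry": 0, "rz": 0, "x": 36.5, "y": -19, "z": 0, "fingers": 255}, {"rx": 0, "ry": 0, "rz": 0, "x": 36.5, "y": -19, "z": 0, "fingers": 255}, {"rx": 0, "ry": 0, "rz": 0, "x": 36.5, "y": -19, "z": 0, "fingers": 255}, {"rx": 0, "ry": 0, "rz": 0, "x": 36.5, "y": -19, "z": 0, "fingers": 255}, {"rx": 0, "ry": 0, "rz": 0, "x": 36.5, "y": -19, "z": 0, "fingers": 255}, {"rx": 0, "ry": 0, "rz": 0, "x": 36.5, "y": -19, "z": 0, "fingers": 255}, {"rx": 0, "ry": 0, "rz": 0, "x": 36.5, "y": -19, "z": 0, "fingers": 255}, {"rx": 0, "ry": 0, "rz": 0, "x": 36.5, "y": -19, "z": 0, "fingers": 255}, {"rx": 0, "ry": 0, "rz": 0, "x": 36.5, "y": -19, "z": 0, "fingers": 255}])

```text
clock: 1.52
tool_pos: [0.561, -0.1357, 0.3408]
eef_rot: [0.983, 0.181, -0.0, -0.0]
ft_force: [1.1, -1.3, -0.0]
finger_gap: 0.0
gripper_force: 0.0
```

Call:
play_rows(targets=[{"rx": 0, "ry": 0, "rz": -0.124, "x": 0, "y": 0, "z": 0, "fingers": 255}, {"rx": 0, "ry": 0, "rz": -0.124, "x": 0, "y": 0, "z": 0, "fingers": 255}, {"rx": 0, "ry": 0, "rz": -0.124, "x": 0, "y": 0, "z": 0, "fingers": 255}, {"rx": 0, "ry": 0, "rz": -0.124, "x": 0, "y": 0, "z": 0, "fingers": 255}, {"rx": 0, "ry": 0, "rz": -0.124, "x": 0, "y": 0, "z": 0, "fingers": 255}, {"rx": 0, "ry": 0, "rz": -0.124, "x": 0, "y": 0, "z": 0, "fingers": 255}, {"rx": 0, "ry": 0, "rz": -0.124, "x": 0, "y": 0, "z": 0, "fingers": 255}, {"rx": 0, "ry": 0, "rz": -0.124, "x": 0, "y": 0, "z": 0, "fingers": 255}, {"rx": 0, "ry": 0, "rz": -0.124, "x": 0, "y": 0, "z": 0, "fingers": 255}, {"rx": 0, "ry": 0, "rz": -0.124, "x": 0, "y": 0, "z": 0, "fingers": 255}, {"rx": 0, "ry": 0, "rz": -0.124, "x": 0, "y": 0, "z": 0, "fingers": 255}, {"rx": 0, "ry": 0, "rz": -0.124, "x": 0, "y": 0, "z": 0, "fingers": 255}])

```text
clock: 2.52
tool_pos: [0.5599, -0.1376, 0.3406]
eef_rot: [0.599, 0.801, -0.0, -0.001]
ft_force: [-0.5, 0.6, -0.2]
finger_gap: -0.0001
gripper_force: 0.0
```

Call:
play_rows(targets=[{"rx": 0, "ry": 0, "rz": -0.124, "x": 0, "y": 0, "z": 0, "fingers": 255}, {"rx": 0, "ry": 0, "rz": -0.124, "x": 0, "y": 0, "z": 0, "fingers": 255}, {"rx": 0, "ry": 0, "rz": -0.124, "x": 0, "y": 0, "z": 0, "fingers": 255}, {"rx": 0, "ry": 0, "rz": -0.124, "x": 0, "y": 0, "z": 0, "fingers": 255}, {"rx": 0, "ry": 0, "rz": -0.124, "x": 0, "y": 0, "z": 0, "fingers": 255}, {"rx": 0, "ry": 0, "rz": -0.124, "x": 0, "y": 0, "z": 0, "fingers": 255}, {"rx": 0, "ry": 0, "rz": -0.124, "x": 0, "y": 0, "z": 0, "fingers": 255}, {"rx": 0, "ry": 0, "rz": -0.124, "x": 0, "y": 0, "z": 0, "fingers": 255}, {"rx": 0, "ry": 0, "rz": -0.124, "x": 0, "y": 0, "z": 0, "fingers": 255}, {"rx": 0, "ry": 0, "rz": -0.124, "x": 0, "y": 0, "z": 0, "fingers": 255}, {"rx": 0, "ry": 0, "rz": -0.124, "x": 0, "y": 0, "z": 0, "fingers": 255}, {"rx": 0, "ry": 0, "rz": -0.124, "x": 0, "y": 0, "z": 0, "fingers": 255}])

```text
clock: 3.52
tool_pos: [0.5599, -0.1376, 0.3406]
eef_rot: [-0.102, 0.995, 0.0, -0.0]
ft_force: [0.5, -0.3, -1.0]
finger_gap: 0.0001
gripper_force: 0.0
```

Call:
play_rows(targets=[{"rx": 0, "ry": 0, "rz": 0, "x": 0, "y": 0, "z": 40, "fingers": 255}, {"rx": 0, "ry": 0, "rz": 0, "x": 0, "y": 0, "z": 40, "fingers": 255}, {"rx": 0, "ry": 0, "rz": 0, "x": 0, "y": 0, "z": 30, "fingers": 255}, {"rx": 0, "ry": 0, "rz": 0, "x": 0, "y": 0, "z": 18, "fingers": 255}, {"rx": 0, "ry": 0, "rz": 0, "x": 0, "y": 0, "z": 0, "fingers": 255}])

```text
clock: 3.93
tool_pos: [0.5569, -0.1362, 0.2073]
eef_rot: [-0.099, 0.995, 0.003, -0.004]
ft_force: [-0.1, 0.1, -0.6]
finger_gap: -0.0001
gripper_force: 0.0
```

```bash
sed -i 's/o\["finger_gap"\].round(4)/round(float(o["finger_gap"]),4)/' m.py; python3 -c "
from m import *
p=tw([-.007,-.09]);print(p);delta([*p,.196],191.2)"
```

```text
[ 0.56001441 -0.1359456 ]
t 3.9333 pos [ 0.5569 -0.1362  0.2073] yawx -168.65 tilt [-0.0091  0.0044] F [-0.1  0.1 -0.6] gap -0.0001 j6 -2.216
shift mm [-3.2 -0.5 11.3] rz 0.003
```

Call:
play_rows(targets=[{"rx": 0, "ry": 0, "rz": 0, "x": 0, "y": 0, "z": 0, "fingers": 255}, {"rx": 0, "ry": 0, "rz": 0, "x": 0, "y": 0, "z": 0, "fingers": 255}, {"rx": 0, "ry": 0, "rz": 0, "x": 0, "y": 0, "z": 0, "fingers": 255}])

```text
clock: 4.18
tool_pos: [0.5614, -0.1383, 0.2155]
eef_rot: [-0.099, 0.995, -0.001, 0.002]
ft_force: [0.2, 0.3, 0.1]
finger_gap: 0.0004
gripper_force: 0.0
```

Call:
play_rows(targets=[{"rx": 0, "ry": 0, "rz": 0, "x": 0, "y": 0, "z": 5, "fingers": 255}, {"rx": 0, "ry": 0, "rz": 0, "x": 0, "y": 0, "z": 4, "fingers": 255}, {"rx": 0, "ry": 0, "rz": 0, "x": 0, "y": 0, "z": 3, "fingers": 255}, {"rx": 0, "ry": 0, "rz": 0, "x": 0, "y": 0, "z": 2, "fingers": 255}, {"rx": 0, "ry": 0, "rz": 0, "x": 0, "y": 0, "z": 0, "fingers": 255}, {"rx": 0, "ry": 0, "rz": 0, "x": 0, "y": 0, "z": 0, "fingers": 255}])

```text
clock: 4.68
tool_pos: [0.5601, -0.1376, 0.199]
eef_rot: [-0.099, 0.995, 0.0, -0.0]
ft_force: [0.4, 0.0, -0.1]
finger_gap: 0.0001
gripper_force: 0.0
```

Call:
play_rows(targets=[{"rx": 0, "ry": 0, "rz": 0, "x": 0, "y": 0, "z": 1.5, "fingers": 255}, {"rx": 0, "ry": 0, "rz": 0, "x": 0, "y": 0, "z": 1.5, "fingers": 255}, {"rx": 0, "ry": 0, "rz": 0, "x": 0, "y": 0, "z": 0, "fingers": 255}, {"rx": 0, "ry": 0, "rz": 0, "x": 0, "y": 0, "z": 0, "fingers": 255}])

```text
clock: 5.02
tool_pos: [0.5601, -0.1376, 0.1961]
eef_rot: [-0.099, 0.995, 0.0, -0.0]
ft_force: [-0.1, -0.2, -0.5]
finger_gap: -0.0004
gripper_force: 0.0
```

Call:
play_rows(targets=[{"rx": 0, "ry": 0, "rz": 0, "x": 0, "y": 0, "z": 1.5, "fingers": 255}, {"rx": 0, "ry": 0, "rz": 0, "x": 0, "y": 0, "z": 0, "fingers": 255}, {"rx": 0, "ry": 0, "rz": 0, "x": 0, "y": 0, "z": 0, "fingers": 255}])

```text
clock: 5.27
tool_pos: [0.5601, -0.1377, 0.1946]
eef_rot: [-0.099, 0.995, 0.0, -0.0]
ft_force: [-0.7, 0.8, 0.0]
finger_gap: 0.0001
gripper_force: 0.0
```

```bash
python3 - <<'E'
from m import *
delta([.56,-.136,.196],191.2)
b,d=env.snapshot("side"); cv2.imwrite("pics/s1.png",b)
u,v=proj("side",[.55,-.13,.2])[0].astype(int); cv2.imwrite("pics/s1c.png",cv2.resize(b[v-60:v+40,u-70:u+70],None,fx=5,fy=5,interpolation=cv2.INTER_CUBIC))
print(u,v)
E
```

```text
t 5.2667 pos [ 0.5601 -0.1377  0.1946] yawx -168.65 tilt [-0.0002  0.0001] F [-0.7  0.8  0. ] gap 0.0001 j6 -2.216
shift mm [-0.2  1.7 -1.4] rz 0.003
327 210
```

View pics/s1c.png

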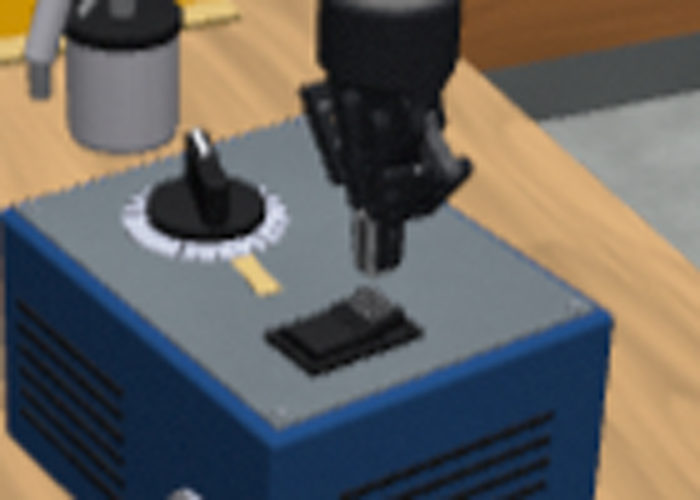

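The crop shows the fingertips ending at about full-image (332,205), roughly 5 px above the ribbed pad at (331,210). The rocker is still raised and nothing touches it, so I'll compare projections with the picture.

```bash
python3 - <<'E'
from m import *
f=tw([-.01,-.09])
print("TCP",proj("side",env.get_obs()["tool_pos"]),"pad",proj("side",[*f,.202]),"panel corners",proj("side",[[*tw(p),.185] for p in([-.12,-.15],[.12,-.15],[-.12,.15])]),"axis",proj("side",[*AX,.227]))
b,d=env.snapshot("side"); P=cloud("side",d)
for u,v in [(332,203),(331,204),(331,210),(332,213),(345,215),(310,222)]: print(u,v,P[v,u].round(4))
bt,dt=env.snapshot("top"); Q=cloud("top",dt)
k=(np.abs(P[...,:2]-[.56,-.137]).max(2)<.03)&(P[...,2]>.19)&(P[...,2]<.24)
G=P[k];
for z in np.arange(.19,.24,.005):
    g=G[(G[:,2]>=z)&(G[:,2]<z+.005)]
    if len(g):print(round(z,3),len(g),g.min(0).round(3),g.max(0).round(3))
E
```

```text
TCP [[331.50997023 212.33914078]] pad [[330.45236313 210.12039266]] panel corners [[310.20720619 237.77227272]
 [379.66467251 211.48013729]
 [254.16020464 190.25302497]] axis [[296.90629914 180.8576511 ]]
332 203 [ 0.5528 -0.1522  0.235 ]
331 204 [ 0.5535 -0.1451  0.2276]
331 210 [ 0.559  -0.1362  0.2017]
332 213 [ 0.5555 -0.1499  0.2007]
345 215 [ 0.5985 -0.1467  0.1821]
310 222 [ 0.4934 -0.1409  0.1804]
0.19 39 [ 0.53  -0.164  0.19 ] [ 0.581 -0.125  0.195]
0.195 64 [ 0.53  -0.159  0.195] [ 0.572 -0.12   0.2  ]
0.2 41 [ 0.54  -0.156  0.2  ] [ 0.571 -0.121  0.205]
0.205 5 [ 0.557 -0.152  0.205] [ 0.563 -0.13   0.21 ]
0.22 1 [ 0.569 -0.139  0.224] [ 0.569 -0.139  0.224]
0.225 5 [ 0.549 -0.145  0.226] [ 0.56  -0.136  0.23 ]
0.23 10 [ 0.548 -0.152  0.23 ] [ 0.566 -0.138  0.235]
0.235 19 [ 0.548 -0.155  0.235] [ 0.567 -0.123  0.24 ]
```

Call:
play_rows(targets=[{"rx": 0, "ry": 0, "rz": 0, "x": 0, "y": 0, "z": 4, "fingers": 255}, {"rx": 0, "ry": 0, "rz": 0, "x": 0, "y": 0, "z": 4, "fingers": 255}, {"rx": 0, "ry": 0, "rz": 0, "x": 0, "y": 0, "z": 2, "fingers": 255}, {"rx": 0, "ry": 0, "rz": 0, "x": 0, "y": 0, "z": 0, "fingers": 255}])

```text
clock: 5.75
tool_pos: [0.5596, -0.1374, 0.1837]
eef_rot: [-0.099, 0.995, 0.0, -0.001]
ft_force: [0.2, -0.1, -0.4]
finger_gap: -0.0004
gripper_force: 0.0
```

```bash
cat > tip.py <<'E'
from m import *
delta([.56,-.136,.196],191.2)
b,d=env.snapshot("side"); P=cloud("side",d)
k=(np.abs(P[...,:2]-[.56,-.137]).max(2)<.03)&(P[...,2]>.195)&(P[...,2]<.24)
G=P[k]; g=G[G[:,2]>.204]; print(np.histogram(G[:,2],np.arange(.195,.241,.005))[0], g.mean(0))
h=P[195:216,331]; print(h.round(3)[::2].tolist())
E
python3 tip.py
```

```text
t 5.75 pos [ 0.5596 -0.1374  0.1837] yawx -168.64 tilt [-0.0015  0.0007] F [ 0.2 -0.1 -0.4] gap -0.0004 j6 -2.216
shift mm [ -0.6   1.3 -12.3] rz 0.003
[61 40  4  3 10 14 12 16 16] [ 0.55539897 -0.14286641  0.22549964]
[[0.55, -0.149, 0.259], [0.553, -0.144, 0.25], [0.551, -0.149, 0.246], [0.555, -0.141, 0.235], [0.552, -0.148, 0.233], [0.554, -0.145, 0.224], [0.556, -0.142, 0.216], [0.559, -0.135, 0.204], [0.559, -0.136, 0.198], [0.551, -0.152, 0.203], [0.549, -0.156, 0.199]]
```

Call:
play_rows(targets=[{"rx": 0, "ry": 0, "rz": 0, "x": 0, "y": 0, "z": 3, "fingers": 255}, {"rx": 0, "ry": 0, "rz": 0, "x": 0, "y": 0, "z": 2, "fingers": 255}, {"rx": 0, "ry": 0, "rz": 0, "x": 0, "y": 0, "z": 2, "fingers": 255}, {"rx": 0, "ry": 0, "rz": 0, "x": 0, "y": 0, "z": 0, "fingers": 255}])

```text
clock: 6.13
tool_pos: [0.5599, -0.1376, 0.1771]
eef_rot: [-0.099, 0.995, 0.0, -0.0]
ft_force: [0.8, -0.9, -0.6]
finger_gap: -0.0002
gripper_force: 0.0
```

Call:
play_rows(targets=[{"rx": 0, "ry": 0, "rz": 0, "x": 0, "y": 0, "z": 1.5, "fingers": 255}, {"rx": 0, "ry": 0, "rz": 0, "x": 0, "y": 0, "z": 1.5, "fingers": 255}, {"rx": 0, "ry": 0, "rz": 0, "x": 0, "y": 0, "z": 0, "fingers": 255}])

```text
clock: 6.38
tool_pos: [0.5601, -0.1377, 0.1744]
eef_rot: [-0.099, 0.995, 0.0, -0.0]
ft_force: [0.2, 0.5, -0.4]
finger_gap: 0.0001
gripper_force: 0.0
```

```bash
python3 tip.py
```

```text
t 6.3833 pos [ 0.5601 -0.1377  0.1744] yawx -168.64 tilt [-0.0002  0.0001] F [ 0.2  0.5 -0.4] gap 0.0001 j6 -2.216
shift mm [ -0.2   1.7 -21.6] rz 0.003
[63 23  9 18 14 15 15 18 11] [ 0.55496007 -0.14378852  0.22269147]
[[0.547, -0.156, 0.263], [0.549, -0.151, 0.254], [0.549, -0.152, 0.249], [0.554, -0.143, 0.236], [0.553, -0.146, 0.231], [0.553, -0.146, 0.225], [0.555, -0.144, 0.217], [0.553, -0.147, 0.212], [0.554, -0.147, 0.206], [0.553, -0.149, 0.201], [0.552, -0.151, 0.195]]
```

Call:
play_rows(targets=[{"rx": 0, "ry": 0, "rz": 0, "x": 0, "y": 0, "z": 1.5, "fingers": 255}, {"rx": 0, "ry": 0, "rz": 0, "x": 0, "y": 0, "z": 1, "fingers": 255}, {"rx": 0, "ry": 0, "rz": 0, "x": 0, "y": 0, "z": 0, "fingers": 255}])

```text
clock: 6.68
tool_pos: [0.5608, -0.1377, 0.1727]
eef_rot: [-0.099, 0.995, -0.0, 0.001]
ft_force: [1.0, 1.6, 2.6]
finger_gap: 0.0
gripper_force: 1.2
```

Call:
play_rows(targets=[{"rx": 0, "ry": 0, "rz": 0, "x": 0, "y": 0, "z": 1.5, "fingers": 255}, {"rx": 0, "ry": 0, "rz": 0, "x": 0, "y": 0, "z": 1, "fingers": 255}, {"rx": 0, "ry": 0, "rz": 0, "x": 0, "y": 0, "z": 0, "fingers": 255}])

```text
clock: 6.93
tool_pos: [0.5606, -0.1379, 0.1699]
eef_rot: [-0.099, 0.995, -0.0, 0.0]
ft_force: [1.4, -0.4, 3.8]
finger_gap: -0.0
gripper_force: 1.7
```

Call:
play_rows(targets=[{"rx": 0, "ry": 0, "rz": 0, "x": 0, "y": 0, "z": 1, "fingers": 255}, {"rx": 0, "ry": 0, "rz": 0, "x": 0, "y": 0, "z": 1, "fingers": 255}, {"rx": 0, "ry": 0, "rz": 0, "x": 0, "y": 0, "z": 0, "fingers": 255}])

```text
clock: 7.18
tool_pos: [0.5603, -0.1378, 0.1676]
eef_rot: [-0.099, 0.995, -0.0, 0.0]
ft_force: [3.0, -0.3, 3.5]
finger_gap: -0.0002
gripper_force: 1.8
```

Call:
play_rows(targets=[{"rx": 0, "ry": 0, "rz": 0, "x": 0, "y": 0, "z": 1, "fingers": 255}, {"rx": 0, "ry": 0, "rz": 0, "x": 0, "y": 0, "z": 0, "fingers": 255}, {"rx": 0, "ry": 0, "rz": 0, "x": 0, "y": 0, "z": 0, "fingers": 255}])

```text
clock: 7.43
tool_pos: [0.5604, -0.1378, 0.1668]
eef_rot: [-0.099, 0.995, -0.0, 0.0]
ft_force: [2.1, 0.5, 4.8]
finger_gap: -0.0001
gripper_force: 2.1
```

Call:
play_rows(targets=[{"rx": 0, "ry": 0, "rz": 0, "x": 0, "y": 0, "z": 1, "fingers": 255}, {"rx": 0, "ry": 0, "rz": 0, "x": 0, "y": 0, "z": 0, "fingers": 255}, {"rx": 0, "ry": 0, "rz": 0, "x": 0, "y": 0, "z": 0, "fingers": 255}])

```text
clock: 7.68
tool_pos: [0.5605, -0.1378, 0.1665]
eef_rot: [-0.099, 0.995, -0.0, 0.0]
ft_force: [2.4, 0.4, 7.8]
finger_gap: 0.0001
gripper_force: 4.1
```

Call:
play_rows(targets=[{"rx": 0, "ry": 0, "rz": 0, "x": 0, "y": 0, "z": 0.7, "fingers": 255}, {"rx": 0, "ry": 0, "rz": 0, "x": 0, "y": 0, "z": 0, "fingers": 255}])

```text
clock: 7.85
tool_pos: [0.5606, -0.1379, 0.1665]
eef_rot: [-0.099, 0.995, -0.0, 0.001]
ft_force: [-0.0, 1.7, 11.2]
finger_gap: 0.0001
gripper_force: 6.0
```

Call:
play_rows(targets=[{"rx": 0, "ry": 0, "rz": 0, "x": 0, "y": 0, "z": 1, "fingers": 255}, {"rx": 0, "ry": 0, "rz": 0, "x": 0, "y": 0, "z": 0, "fingers": 255}, {"rx": 0, "ry": 0, "rz": 0, "x": 0, "y": 0, "z": -10, "fingers": 255}, {"rx": 0, "ry": 0, "rz": 0, "x": 0, "y": 0, "z": -30, "fingers": 0}, {"rx": 0, "ry": 0, "rz": 0, "x": 0, "y": 0, "z": -35, "fingers": 0}, {"rx": 0, "ry": 0, "rz": -0.12, "x": 0, "y": 0, "z": 0, "fingers": 0}, {"rx": 0, "ry": 0, "rz": -0.12, "x": 0, "y": 0, "z": 0, "fingers": 0}, {"rx": 0, "ry": 0, "rz": -0.12, "x": 0, "y": 0, "z": 0, "fingers": 0}, {"rx": 0, "ry": 0, "rz": -0.12, "x": 0, "y": 0, "z": 0, "fingers": 0}, {"rx": 0, "ry": 0, "rz": -0.12, "x": 0, "y": 0, "z": 0, "fingers": 0}, {"rx": 0, "ry": 0, "rz": -0.12, "x": 0, "y": 0, "z": 0, "fingers": 0}, {"rx": 0, "ry": 0, "rz": -0.12, "x": 0, "y": 0, "z": 0, "fingers": 0}, {"rx": 0, "ry": 0, "rz": -0.12, "x": 0, "y": 0, "z": 0, "fingers": 0}, {"rx": 0, "ry": 0, "rz": -0.12, "x": 0, "y": 0, "z": 0, "fingers": 0}, {"rx": 0, "ry": 0, "rz": -0.09, "x": 0, "y": 0, "z": 0, "fingers": 0}, {"rx": 0, "ry": 0, "rz": 0, "x": 0, "y": 0, "z": 0, "fingers": 0}, {"rx": 0, "ry": 0, "rz": 0, "x": 0, "y": 0, "z": 0, "fingers": 0}])

```text
clock: 9.27
tool_pos: [0.5796, -0.0772, 0.2341]
eef_rot: [-0.591, 0.806, -0.019, -0.03]
ft_force: [-0.6, 0.4, 0.1]
finger_gap: 0.0854
gripper_force: 0.0
```

```bash
python3 - <<'E'
from m import *
delta([.518,.0136,.24],258.6)
b,d=env.snapshot("side"); P=cloud("side",d)
k=(P[...,2]>.192)&(P[...,2]<.215)&(np.abs((P[...,:2]-tw([-.03,-.09]))@RY).max(2)<.034)
G=P[k]; q=(G[:,:2]-tw([-.03,-.09]))@RY
for a in(-.025,-.015,-.005,.005,.015,.025):
    g=G[(abs(q[:,0]-a)<.005)&(abs(q[:,1])<.014)]; print(a,len(g),np.median(g[:,2]) if len(g) else 0)
cv2.imwrite("pics/s2c.png",cv2.resize(b[120:240,240:380],None,fx=5,fy=5,interpolation=cv2.INTER_CUBIC))
E
```

```text
t 9.2667 pos [ 0.5796 -0.0772  0.2341] yawx -107.52 tilt [-0.0253 -0.0663] F [-0.6  0.4  0.1] gap 0.0854 j6 -3.118
shift mm [-67.5  86.1 -10.3] rz -0.107
-0.025 33 0.2011709283403271
-0.015 16 0.20214209650265155
-0.005 14 0.19915094629404012
0.005 18 0.19701981618773287
0.015 19 0.1964276902657086
0.025 19 0.1973316810622486
```

View pics/s2c.png

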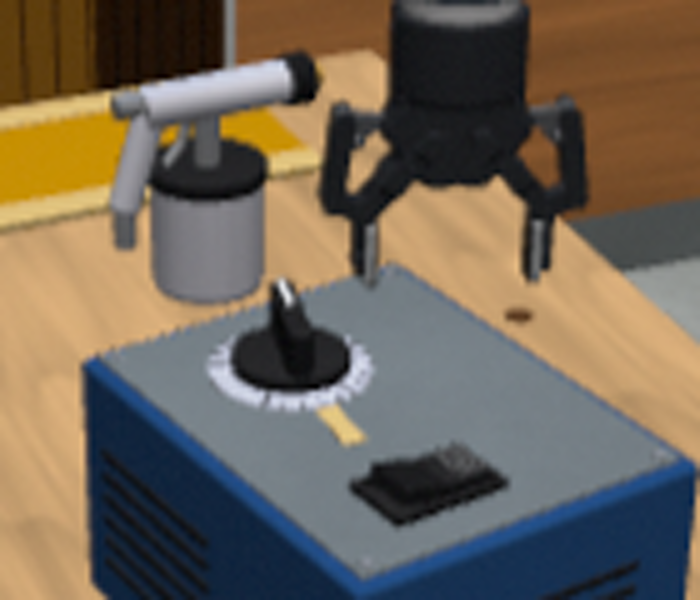

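The crop shows the rocker on: far half down at about (332,214), near half raised. The fingers are open above the panel at (313–348,176) and slightly tilted, because joint 6 reached its end. I'll level the tool and move over the dial.

```bash
cat >> m.py <<'E'
def full(t,yaw):
    o=env.get_obs(); R=Ro.from_quat(o["eef_rot"]); a=np.radians(yaw)
    T=Ro.from_matrix(np.array([[np.cos(a),np.sin(a),0],[np.sin(a),-np.cos(a),0],[0,0,-1]]))
    print(round(o["clock"],2),"pos",o["tool_pos"].round(4),"j",o["joints"].round(3),"F",o["ft_force"].round(1),"gap",round(float(o["finger_gap"]),4),"rotvec",(R.inv()*T).as_rotvec().round(4),"shift first",(1000*R.inv().apply(np.array(t)-o["tool_pos"])).round(1),"shift after turn",(1000*T.inv().apply(np.array(t)-o["tool_pos"])).round(1))
E
python3 -c "
from m import *
full([.518,.0136,.24],258.6)"
```

```text
9.32 pos [ 0.5797 -0.0783  0.2345] j [-0.294  0.19   1.53  -0.072  1.426 -3.118] F [-0.2  0.3 -1.2] gap 0.0855 rotvec [ 0.0071 -0.0707 -0.1085] shift first [-68.3  86.6 -10.1] shift after turn [-77.8  78.6  -5.5]
```

Call:
play_rows(targets=[{"rx": 0, "ry": 0, "rz": 0, "x": 0, "y": 0, "z": -20, "fingers": 0}, {"rx": 0, "ry": 0, "rz": 0, "x": -17, "y": 21, "z": -3, "fingers": 0}, {"rx": 0, "ry": 0, "rz": 0, "x": -17, "y": 21, "z": -3, "fingers": 0}, {"rx": 0, "ry": 0, "rz": 0, "x": -17, "y": 22, "z": -3, "fingers": 0}, {"rx": 0, "ry": 0, "rz": 0, "x": -17, "y": 22, "z": -3, "fingers": 0}, {"rx": 0, "ry": 0, "rz": 0, "x": 0, "y": 0, "z": 0, "fingers": 0}, {"rx": 0, "ry": 0, "rz": 0, "x": 0, "y": 0, "z": 0, "fingers": 0}, {"rx": 0, "ry": 0, "rz": 0, "x": 0, "y": 0, "z": 0, "fingers": 0}])

```text
clock: 9.98
tool_pos: [0.52, 0.013, 0.2627]
eef_rot: [-0.589, 0.807, -0.021, -0.029]
ft_force: [0.8, -0.1, -0.4]
finger_gap: 0.0855
gripper_force: 0.0
```

```bash
python3 -c "
from m import *
full([.518,.0136,.24],258.6)"
```

```text
9.98 pos [0.52   0.013  0.2627] j [-0.155  0.031  1.648 -0.07   1.474 -2.98 ] F [ 0.8 -0.1 -0.4] gap 0.0855 rotvec [ 0.0042 -0.0708 -0.1105] shift first [-1.5  2.1 22.7] shift after turn [-0.1  2.1 22.7]
```

Call:
play_rows(targets=[{"rx": 0.002, "ry": -0.035, "rz": -0.055, "x": 0, "y": 0, "z": 0, "fingers": 0}, {"rx": 0.002, "ry": -0.035, "rz": -0.055, "x": 0, "y": 0, "z": 0, "fingers": 0}, {"rx": 0, "ry": 0, "rz": 0, "x": 0, "y": 0, "z": 0, "fingers": 0}, {"rx": 0, "ry": 0, "rz": 0, "x": 0, "y": 0, "z": 0, "fingers": 0}])

```text
clock: 10.32
tool_pos: [0.5213, 0.0188, 0.2624]
eef_rot: [-0.629, 0.777, -0.002, -0.003]
ft_force: [-0.7, 0.5, 0.6]
finger_gap: 0.0858
gripper_force: 0.0
```

```bash
python3 - <<'E'
from m import *
full([.518,.0136,.24],258.6)
b,d=env.snapshot("side");P=cloud("side",d); o=env.get_obs()
k=(np.abs(P[...,0]-.52)<.03)&(np.abs(P[...,1]-.013)<.075)&(P[...,2]>.235)&(P[...,2]<.33)
# two fingers separated along y: lowest points
for s in(-1,1):
    g=P[k&((P[...,1]-.013)*s>0.02)]; g=g[g[:,2].argsort()][:25]; print(s,g[[0,5,15]].round(3).tolist(),g.mean(0).round(3))
cv2.imwrite("pics/s3c.png",cv2.resize(b[110:230,230:370],None,fx=5,fy=5,interpolation=cv2.INTER_CUBIC))
a=np.radians(258.6-90); 
for off in (0,.03):
  for s in(-1,1): print("exp tip",off,proj("side",o["tool_pos"]+[s*.043*np.cos(a),s*.043*np.sin(a),.013+off]).round(1))
E
```

```text
10.32 pos [0.5213 0.0188 0.2624] j [-0.186  0.015  1.663 -0.008  1.464 -3.118] F [-0.7  0.5  0.6] gap 0.0858 rotvec [ 0.0007 -0.0078 -0.0101] shift first [ 5.6  2.2 22.5] shift after turn [ 5.8  2.2 22.4]Traceback (most recent call last):
  File "<stdin>", line 7, in <module>
IndexError: index 0 is out of bounds for axis 0 with size 0
```

Call:
play_rows(targets=[{"rx": 0, "ry": 0, "rz": 0.12, "x": 0, "y": 0, "z": 0, "fingers": 0}, {"rx": 0, "ry": 0, "rz": 0.12, "x": 0, "y": 0, "z": 0, "fingers": 0}, {"rx": 0, "ry": 0, "rz": 0.12, "x": 0, "y": 0, "z": 0, "fingers": 0}, {"rx": 0, "ry": 0, "rz": 0.12, "x": 0, "y": 0, "z": 0, "fingers": 0}, {"rx": 0, "ry": 0, "rz": 0.12, "x": 0, "y": 0, "z": 0, "fingers": 0}, {"rx": 0, "ry": 0, "rz": 0.12, "x": 0, "y": 0, "z": 0, "fingers": 0}, {"rx": 0, "ry": 0, "rz": 0.12, "x": 0, "y": 0, "z": 0, "fingers": 0}, {"rx": 0, "ry": 0, "rz": 0.12, "x": 0, "y": 0, "z": 0, "fingers": 0}, {"rx": 0, "ry": 0, "rz": 0.12, "x": 0, "y": 0, "z": 0, "fingers": 0}, {"rx": 0, "ry": 0, "rz": 0.12, "x": 0, "y": 0, "z": 0, "fingers": 0}, {"rx": 0, "ry": 0, "rz": 0.12, "x": 0, "y": 0, "z": 0, "fingers": 0}, {"rx": 0, "ry": 0, "rz": 0.12, "x": 0, "y": 0, "z": 0, "fingers": 0}, {"rx": 0, "ry": 0, "rz": 0.12, "x": 0, "y": 0, "z": 0, "fingers": 0}])

```text
clock: 11.45
tool_pos: [0.5213, 0.0199, 0.2625]
eef_rot: [0.101, 0.995, -0.004, -0.001]
ft_force: [0.3, -0.3, -0.2]
finger_gap: 0.0855
gripper_force: 0.0
```

Call:
play_rows(targets=[{"rx": 0, "ry": 0, "rz": 0.12, "x": 0, "y": 0, "z": 0, "fingers": 0}, {"rx": 0, "ry": 0, "rz": 0.12, "x": 0, "y": 0, "z": 0, "fingers": 0}, {"rx": 0, "ry": 0, "rz": 0.12, "x": 0, "y": 0, "z": 0, "fingers": 0}, {"rx": 0, "ry": 0, "rz": 0.12, "x": 0, "y": 0, "z": 0, "fingers": 0}, {"rx": 0, "ry": 0, "rz": 0.12, "x": 0, "y": 0, "z": 0, "fingers": 0}, {"rx": 0, "ry": 0, "rz": 0.12, "x": 0, "y": 0, "z": 0, "fingers": 0}, {"rx": 0, "ry": 0, "rz": 0.12, "x": 0, "y": 0, "z": 0, "fingers": 0}, {"rx": 0, "ry": 0, "rz": 0.12, "x": 0, "y": 0, "z": 0, "fingers": 0}, {"rx": 0, "ry": 0, "rz": 0.12, "x": 0, "y": 0, "z": 0, "fingers": 0}, {"rx": 0, "ry": 0, "rz": 0.12, "x": 0, "y": 0, "z": 0, "fingers": 0}, {"rx": 0, "ry": 0, "rz": 0.12, "x": 0, "y": 0, "z": 0, "fingers": 0}, {"rx": 0, "ry": 0, "rz": 0.12, "x": 0, "y": 0, "z": 0, "fingers": 0}, {"rx": 0, "ry": 0, "rz": 0.12, "x": 0, "y": 0, "z": 0, "fingers": 0}, {"rx": 0, "ry": 0, "rz": 0, "x": 0, "y": 0, "z": 0, "fingers": 0}, {"rx": 0, "ry": 0, "rz": 0, "x": 0, "y": 0, "z": 0, "fingers": 0}, {"rx": 0, "ry": 0, "rz": 0, "x": 0, "y": 0, "z": 0, "fingers": 0}])

```text
clock: 12.78
tool_pos: [0.5212, 0.0202, 0.2626]
eef_rot: [0.768, 0.64, -0.003, 0.002]
ft_force: [0.2, -0.1, -0.4]
finger_gap: 0.0853
gripper_force: 0.0
```

```bash
python3 - <<'E'
from m import *
full([.518,.0136,.24],78.6)
b,d=env.snapshot("side");o=env.get_obs()
cv2.imwrite("pics/s3c.png",cv2.resize(b[100:220,230:370],None,fx=5,fy=5,interpolation=cv2.INTER_CUBIC))
a=np.radians(78.6-90); 
for off in (0,.03):
  for s in(-1,1): print("exp tip",off,((proj("side",o["tool_pos"]+[s*.043*np.cos(a),s*.043*np.sin(a),.013+off])-[230,100])*5).round(1))
E
```

```text
12.78 pos [0.5212 0.0202 0.2626] j [-1.840e-01  1.500e-02  1.663e+00 -7.000e-03  1.464e+00 -1.000e-03] F [ 0.2 -0.1 -0.4] gap 0.0853 rotvec [-0.0005  0.0071  0.0168] shift first [-6.9 -2.  22.7] shift after turn [-7.1 -1.9 22.6]
exp tip 0 [[265.2 331.5]]
exp tip 0 [[408.6 319.6]]
exp tip 0.03 [[264.8 285.3]]
exp tip 0.03 [[409.7 273.7]]
```

View pics/s3c.png

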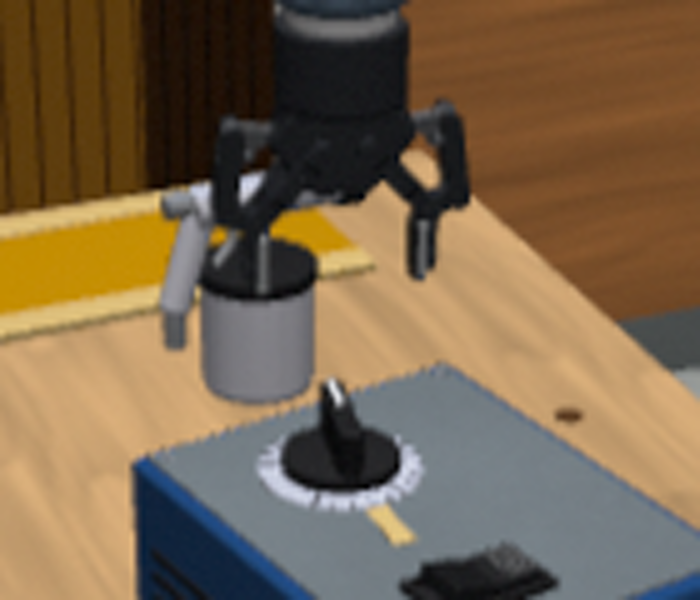

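The crop shows the open fingertips at about (283,158) and (314,155). That matches the expected pose with tips 30 mm above the reported TCP, as the rocker contact also showed. Bar and fingers are aligned, so I'll descend and grip.

Call:
play_rows(targets=[{"rx": 0, "ry": 0.007, "rz": 0.017, "x": 0, "y": 0, "z": 0, "fingers": 0}, {"rx": 0, "ry": 0, "rz": 0, "x": -7, "y": -2, "z": 15, "fingers": 0}, {"rx": 0, "ry": 0, "rz": 0, "x": 0, "y": 0, "z": 30, "fingers": 0}, {"rx": 0, "ry": 0, "rz": 0, "x": 0, "y": 0, "z": 25, "fingers": 0}, {"rx": 0, "ry": 0, "rz": 0, "x": 0, "y": 0, "z": 10, "fingers": 0}, {"rx": 0, "ry": 0, "rz": 0, "x": 0, "y": 0, "z": 0, "fingers": 0}, {"rx": 0, "ry": 0, "rz": 0, "x": 0, "y": 0, "z": 0, "fingers": 0}, {"rx": 0, "ry": 0, "rz": 0, "x": 0, "y": 0, "z": 0, "fingers": 0}])

```text
clock: 13.5
tool_pos: [0.5189, 0.0137, 0.1845]
eef_rot: [0.775, 0.632, 0.001, 0.001]
ft_force: [0.3, -0.1, 0.4]
finger_gap: 0.0857
gripper_force: 0.0
```

```bash
python3 -c "
from m import *
full([.518,.0136,.177],78.6)"
```

```text
13.5 pos [0.5189 0.0137 0.1845] j [-0.203  0.07   1.766  0.     1.304 -0.   ] F [ 0.3 -0.1  0.4] gap 0.0857 rotvec [ 0.0024 -0.0003 -0.0037] shift first [-0.3 -0.9  7.5] shift after turn [-0.3 -0.9  7.5]
```

Call:
play_rows(targets=[{"rx": 0, "ry": 0, "rz": 0, "x": 0, "y": -0.7, "z": 7.5, "fingers": 0}, {"rx": 0, "ry": 0, "rz": 0, "x": 0, "y": 0, "z": 0, "fingers": 255}, {"rx": 0, "ry": 0, "rz": 0, "x": 0, "y": 0, "z": 0, "fingers": 255}, {"rx": 0, "ry": 0, "rz": 0, "x": 0, "y": 0, "z": 0, "fingers": 255}, {"rx": 0, "ry": 0, "rz": 0, "x": 0, "y": 0, "z": 0, "fingers": 255}, {"rx": 0, "ry": 0, "rz": 0, "x": 0, "y": 0, "z": 0, "fingers": 255}, {"rx": 0, "ry": 0, "rz": 0, "x": 0, "y": 0, "z": 0, "fingers": 255}, {"rx": 0, "ry": 0, "rz": 0, "x": 0, "y": 0, "z": 0, "fingers": 255}, {"rx": 0, "ry": 0, "rz": 0, "x": 0, "y": 0, "z": 0, "fingers": 255}], grip_force=40)

```text
clock: 14.25
tool_pos: [0.5204, 0.0133, 0.1762]
eef_rot: [0.775, 0.632, 0.003, 0.003]
ft_force: [12.1, -1.9, -4.9]
finger_gap: 0.0142
gripper_force: 43.9
```

Call:
play_rows(targets=[{"rx": 0, "ry": 0, "rz": 0, "x": 0, "y": 2, "z": 0, "fingers": 255}, {"rx": 0, "ry": 0, "rz": 0.06, "x": 0, "y": 0, "z": 0, "fingers": 255}, {"rx": 0, "ry": 0, "rz": 0.06, "x": 0, "y": 0, "z": 0, "fingers": 255}, {"rx": 0, "ry": 0, "rz": 0.06, "x": 0, "y": 0, "z": 0, "fingers": 255}, {"rx": 0, "ry": 0, "rz": 0.06, "x": 0, "y": 0, "z": 0, "fingers": 255}, {"rx": 0, "ry": 0, "rz": 0.06, "x": 0, "y": 0, "z": 0, "fingers": 255}, {"rx": 0, "ry": 0, "rz": 0, "x": 0, "y": 0, "z": 0, "fingers": 255}, {"rx": 0, "ry": 0, "rz": 0, "x": 0, "y": 0, "z": 0, "fingers": 255}], grip_force=60)

```text
clock: 14.92
tool_pos: [0.5202, 0.0135, 0.1761]
eef_rot: [0.86, 0.51, 0.001, 0.001]
ft_force: [3.6, -0.4, 4.3]
finger_gap: 0.0149
gripper_force: 64.1
```

```bash
python3 -c "
from m import *
full([.5195,.0136,.177],-87.5);print(env.get_obs()['ft_torque'])"
```

```text
14.92 pos [0.5202 0.0135 0.1761] j [-0.203  0.081  1.771  0.     1.287  0.299] F [ 3.6 -0.4  4.3] gap 0.0149 rotvec [-5.0000e-04 -3.3000e-03  2.5965e+00] shift first [-0.2 -0.6 -0.9] shift after turn [-0.2  0.6 -0.9]
[ 0.0371144  -0.39511311 -0.13812604]
```

Call:
play_rows(targets=[{"rx": 0, "ry": 0, "rz": 0.1, "x": 0, "y": 0, "z": 0, "fingers": 255}, {"rx": 0, "ry": 0, "rz": 0.1, "x": 0, "y": 0, "z": 0, "fingers": 255}, {"rx": 0, "ry": 0, "rz": 0.1, "x": 0, "y": 0, "z": 0, "fingers": 255}, {"rx": 0, "ry": 0, "rz": 0.1, "x": 0, "y": 0, "z": 0, "fingers": 255}, {"rx": 0, "ry": 0, "rz": 0.1, "x": 0, "y": 0, "z": 0, "fingers": 255}, {"rx": 0, "ry": 0, "rz": 0.1, "x": 0, "y": 0, "z": 0, "fingers": 255}, {"rx": 0, "ry": 0, "rz": 0.1, "x": 0, "y": 0, "z": 0, "fingers": 255}, {"rx": 0, "ry": 0, "rz": 0.1, "x": 0, "y": 0, "z": 0, "fingers": 255}, {"rx": 0, "ry": 0, "rz": 0.1, "x": 0, "y": 0, "z": 0, "fingers": 255}, {"rx": 0, "ry": 0, "rz": 0.1, "x": 0, "y": 0, "z": 0, "fingers": 255}, {"rx": 0, "ry": 0, "rz": 0.1, "x": 0, "y": 0, "z": 0, "fingers": 255}, {"rx": 0, "ry": 0, "rz": 0.1, "x": 0, "y": 0, "z": 0, "fingers": 255}, {"rx": 0, "ry": 0, "rz": 0.1, "x": 0, "y": 0, "z": 0, "fingers": 255}])

```text
clock: 16.0
tool_pos: [0.5198, 0.0144, 0.1761]
eef_rot: [0.993, -0.117, 0.001, -0.001]
ft_force: [2.0, 3.5, 5.6]
finger_gap: 0.015
gripper_force: 64.4
```

Call:
play_rows(targets=[{"rx": 0, "ry": 0, "rz": 0.1, "x": 0, "y": 0, "z": 0, "fingers": 255}, {"rx": 0, "ry": 0, "rz": 0.1, "x": 0, "y": 0, "z": 0, "fingers": 255}, {"rx": 0, "ry": 0, "rz": 0.1, "x": 0, "y": 0, "z": 0, "fingers": 255}, {"rx": 0, "ry": 0, "rz": 0.1, "x": 0, "y": 0, "z": 0, "fingers": 255}, {"rx": 0, "ry": 0, "rz": 0.1, "x": 0, "y": 0, "z": 0, "fingers": 255}, {"rx": 0, "ry": 0, "rz": 0.1, "x": 0, "y": 0, "z": 0, "fingers": 255}, {"rx": 0, "ry": 0, "rz": 0.1, "x": 0, "y": 0, "z": 0, "fingers": 255}, {"rx": 0, "ry": 0, "rz": 0.1, "x": 0, "y": 0, "z": 0, "fingers": 255}, {"rx": 0, "ry": 0, "rz": 0.1, "x": 0, "y": 0, "z": 0, "fingers": 255}, {"rx": 0, "ry": 0, "rz": 0.1, "x": 0, "y": 0, "z": 0, "fingers": 255}, {"rx": 0, "ry": 0, "rz": 0.1, "x": 0, "y": 0, "z": 0, "fingers": 255}, {"rx": 0, "ry": 0, "rz": 0.1, "x": 0, "y": 0, "z": 0, "fingers": 255}, {"rx": 0, "ry": 0, "rz": 0.1, "x": 0, "y": 0, "z": 0, "fingers": 255}, {"rx": 0, "ry": 0, "rz": 0, "x": 0, "y": 0, "z": 0, "fingers": 255}, {"rx": 0, "ry": 0, "rz": 0, "x": 0, "y": 0, "z": 0, "fingers": 255}])

```text
clock: 17.25
tool_pos: [0.5207, 0.0151, 0.1762]
eef_rot: [0.721, -0.693, 0.001, -0.002]
ft_force: [5.8, 6.1, 3.2]
finger_gap: 0.0144
gripper_force: 64.1
```

```bash
python3 -c "
from m import *
full([.5195,.0136,.177],-87.5);print(env.get_obs()['ft_torque'])"
```

```text
17.25 pos [0.5207 0.0151 0.1762] j [-0.201  0.081  1.771  0.003  1.286  2.899] F [5.8 6.1 3.2] gap 0.0144 rotvec [-0.004   0.0024 -0.0032] shift first [ 1.4  1.2 -0.8] shift after turn [ 1.4  1.2 -0.8]
[ 0.9066685  -0.98868134 -0.04192536]
```

Call:
play_rows(targets=[{"rx": 0, "ry": 0, "rz": 0, "x": 0, "y": 0, "z": 0, "fingers": 0}, {"rx": 0, "ry": 0, "rz": 0, "x": 0, "y": 0, "z": 0, "fingers": 0}, {"rx": 0, "ry": 0, "rz": 0, "x": 0, "y": 0, "z": 0, "fingers": 0}, {"rx": 0, "ry": 0, "rz": 0, "x": 0, "y": 0, "z": 0, "fingers": 0}, {"rx": 0, "ry": 0, "rz": 0, "x": 0, "y": 0, "z": -30, "fingers": 0}, {"rx": 0, "ry": 0, "rz": 0, "x": 0, "y": 0, "z": -40, "fingers": 0}, {"rx": 0, "ry": 0, "rz": 0, "x": 0, "y": 0, "z": -40, "fingers": 0}, {"rx": 0, "ry": 0, "rz": 0, "x": 0, "y": 0, "z": -20, "fingers": 0}, {"rx": 0, "ry": 0, "rz": -0.05, "x": 30, "y": 20, "z": 0, "fingers": 0}, {"rx": 0, "ry": 0, "rz": -0.05, "x": 30, "y": 20, "z": 0, "fingers": 0}, {"rx": 0, "ry": 0, "rz": -0.05, "x": 30, "y": 20, "z": 0, "fingers": 0}, {"rx": 0, "ry": 0, "rz": -0.05, "x": 30, "y": 20, "z": 0, "fingers": 0}, {"rx": 0, "ry": 0, "rz": -0.05, "x": 30, "y": 20, "z": 0, "fingers": 0}, {"rx": 0, "ry": 0, "rz": -0.05, "x": 30, "y": 20, "z": 0, "fingers": 0}, {"rx": 0, "ry": 0, "rz": -0.05, "x": 30, "y": 15, "z": 0, "fingers": 0}, {"rx": 0, "ry": 0, "rz": -0.05, "x": 30, "y": 15, "z": 0, "fingers": 0}])

```text
clock: 18.58
tool_pos: [0.4224, -0.2511, 0.3052]
eef_rot: [0.845, -0.535, -0.0, 0.0]
ft_force: [1.9, -0.8, 0.2]
finger_gap: 0.0855
gripper_force: 0.0
```

```bash
python3 - <<'E'
from m import *
full([.5195,.0136,.177],-87.5)
b,d=env.snapshot("top"); cv2.imwrite("pics/t2.png",b); P=cloud("top",d)
k=(P[...,2]>.218)&(P[...,2]<.236)&(np.linalg.norm(P[...,:2]-AX,axis=2)<.05);G=P[k]
if len(G)>20:
    r=cv2.minAreaRect(G[:,:2].astype(np.float32));l=cv2.fitLine(G[:,:2].astype(np.float32),2,0,.01,.01).ravel();print("grip",len(G),G.mean(0),r,np.degrees(np.arctan2(l[1],l[0])))
g=b.min(2); k=(g>110)&(np.linalg.norm(P[...,:2]-AX,axis=2)<.042)&(P[...,2]>.21)
v,u=np.where(k); w=plane("top",np.c_[u,v],.227)[:,:2]; print("white",len(w),w.mean(0)); l=cv2.fitLine(w.astype(np.float32),2,0,.01,.01).ravel(); print(np.degrees(np.arctan2(l[1],l[0])))
T=tape(b); l=cv2.fitLine(T.astype(np.float32),2,0,.01,.01).ravel(); print("tape",len(T),T.mean(0),np.degrees(np.arctan2(l[1],l[0])))
cv2.imwrite("pics/t2c.png",cv2.resize(b[150:240,240:345],None,fx=6,fy=6,interpolation=cv2.INTER_CUBIC))
E
```

```text
18.58 pos [ 0.4224 -0.2511  0.3052] j [-0.778 -0.081  1.672 -0.     1.551  1.922] F [ 1.9 -0.8  0.2] gap 0.0855 rotvec [3.000e-04 2.000e-04 3.971e-01] shift first [-197.9 -200.8  128.2] shift after turn [-260.2 -108.6  128.2]
grip 146 [0.51846879 0.01287749 0.22590672] ((0.5184997320175171, 0.010975614190101624), (0.07526051253080368, 0.01685023307800293), 89.17083740234375) -88.93611
white 23 [ 0.51871602 -0.0072246 ]
-86.76975
tape 66 [ 0.52048648 -0.06050793] -86.80336
```

View pics/t2c.png

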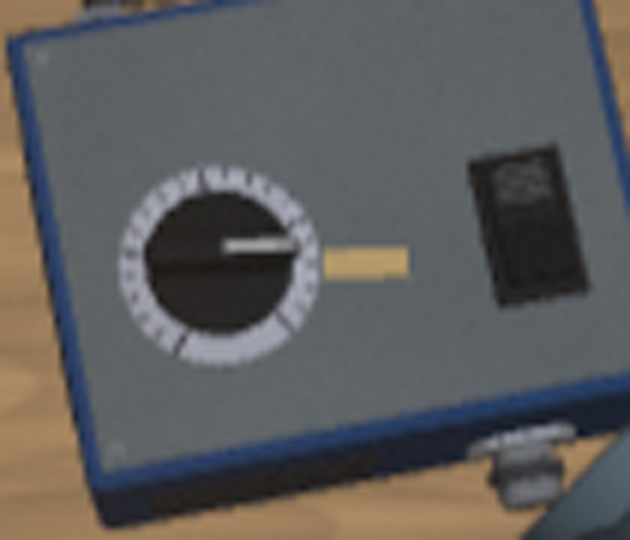

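The crop shows the white pointer line running right at (277–289,191), in line with the tape at (294–308,194). Measured angles are -87° to -89° for the pointer and about -87.5° for the tape, and the rocker's slope matches fully on.

```bash
python3 -c "
from plant import env
print(env.finish_job())"
```

```text
the job is handed in; nothing more can be done
None
```

I handed the job in: the dial pointer lines up with the tape to within about 2°, the rocker is fully on, and nothing touched the gun, kettle, tape roll or brush; no verdict came back from the judge.

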